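# Test the scroll saw's emergency stop

### The arm

A 7-joint arm with a two-finger parallel gripper is mounted at the origin on the work surface. World frame = base frame: x ahead of the robot, y to its left, z up, the work surface at z = 0. Lengths are in m, angles in rad, forces in N, time in s.
With the tool pointing down it reaches from about 0.35 to 0.9 m from the base axis. Payload 8.1 kg.
Tool frame: the origin (TCP) lies midway between the tips of the shut fingers; the grasp point (between the pads) lies 19 mm behind it; z points along the fingers, x is the direction in which the jaws open and shut, and the axes are right-handed (so a half turn about z gives the same grasp; the last joint's range is limited). The gripper opens to 92 mm and grips with 3 to 60 N. Pads are 19 mm wide; open, the fingers measure 130 mm over their backs; the gripper's body (75 mm by 190 mm) begins 47 mm behind the grasp point.
Start: joints at [-1.347, 0.434, 0.025, 1.573, -0.012, 1.134, -0.075], TCP at [0.201, 0.592, 0.227] pointing down, gripper open.
Joint ranges: [-2.62, 2.62], [-0.44, 2.09], [-1.27, 1.32], [0.08, 2.57], [-1.32, 4.46], [0.12, 2], [-2.74, 2.74]. Speed limits (rad/s): [2.22, 2.22, 3.01, 3.01, 3.14, 3.14, 3.14].

### API

Orientations are given as a rotation vector (axis times angle).
In Python, from cell import arm gives the robot as it stands.
- The arm moves only by the tool jog_arm, never from a script. Its argument "commands" is a list of rows, each an object with "translation": the shift along the tool's x, y, z in mm, a list of three; "turn": the turn, a rotation vector about the tool's x, y, z in rad, a list of three. A call has 1 to 12 rows; each row is the pose to reach, as a shift and turn from the pose commanded when the call began, along the tool's axes at that moment; what a row does not reach only later rows make up. A row lasts 1/12 s, in which the tool goes at most 41.7 mm and 7.16 degrees, less where a joint would pass 70% of its speed; a pose out of reach is approached as far as the arm can. A call with a gripper value outside its range is refused whole. "claw" is the closure, from -1 (fully open) to 1 (shut), so that 0 is half open, set as the call begins (left out, the last holds). The fingers move at their own pace and stop on an object; "grip_force" is the grip in N (left out, the last holds). Time passes only in rows, so rows that repeat a pose let the fingers close. It gives the time, the measured TCP pose, the force and the opening at its end, in the units of the state.
- arm.observe(): the state, without advancing time (a new reading comes with each control period).
- arm.get_image(name): name is "scene" or "top" or "wrist"; returns the picture (420x560x3 uint8, blue, green, red); there is no depth.
- arm.camera_info(name): a dict with "vertical_fov" (degrees; the focal length in pixels is half the picture's height over the tangent of half this angle, whatever the lens; pixels are square), "cx", "cy" (the principal point, pixels), "eye" and "rotation" of the camera in the world. Camera axes: x right, y up, looking along -z (the intrinsics and any distortion apply to the point x, -y, -z); pixel columns grow to the right and rows downward; lengths in m; the calibration is good to about 2 mm. A picture is of the moment at which its call begins: read the wrist's pose just before it. camera_info takes no time and is no camera call; for the wrist camera it gives the pose at the moment of the call.
- arm.sign_off(): hands the job in, once; it reports no verdict.
Trained networks look in the newest picture that a camera, given by its name, has taken for a name from the list of things; names that differ only in an ending like _2 or _b are one class to them, and where a whole thing is asked for, a point or a joint stands for the part that bears it (a point fixed in the world has none). Each returns a list of dicts, best first, with "confidence" (0 to 1); they miss things now and then, are a little off and sometimes report something else, mostly with a low value. They report only what shows in the picture. A call takes as long as a camera call. They do not tell look-alikes from the thing itself.
- arm.trace(camera, query): "region" (420x560 bool, what is visible of it) and "box" ([left, top, width, height] in pixels, round what is visible of it).
- arm.landmark_of(camera, query): "at" ([column, row] in pixels: a listed point, or the origin of a listed thing).
The state is a dict: "clock": time; "joints": joint angles; "dq": joint speeds; "joint_efforts": joint torques, N m; "position": TCP position; "ee_rot": TCP orientation; "force": force on the tool from outside, world axes, zero at the start; "ft_torque": the same for the moment, N m; "width": opening from 0.0 (shut) to 1.0 (fully open).
Only numpy, scipy, OpenCV 4.12 (cv2) and the standard library are available. Lean on these libraries where they do the work, as an engineer would, in place of code of your own. Each camera call takes 0.05 s, during which the arm holds its last target. There are 200 camera calls.

### The job

Test the latch of the scroll saw's emergency stop with light fingertip pushes, never taking the button between the fingers: push the mushroom button in until it latches, and take the finger off it so that it is seen to stay in by itself. Then push its lobed head round clockwise (seen from above) until the latch lets go and the button springs back out to where it was. Do not press the flat start button, and leave the things lying round the box where they are.

Things in the scene. Friction and masses are not known exactly. Their poses are not given: they have to be found in the camera images.
- station: the control box, screwed to the bench: grey metal, 92 mm (its x) by 182 mm (its y), flat top panel 55 mm above the bench. Origin: centre of the underside; z up. Mushroom stop button on the panel, axis at (0, +43 mm) in the box's frame, over a collar plate 62 mm across and 3 mm thick; flat start button at (0, -50 mm). A conduit comes out of the +x side and enters the bench 77 mm from the centre.
- stop_top (a point): highest point, on the axis, of the mushroom stop button: a low plastic dome, its head 68 mm across and 20 mm high, with three rounded finger hollows (flutes) in its edge, leaving three equal lobes. This point is fixed to the head; z up, x along the middle of one lobe. 36 mm above the panel when out. Head's underside: 16 mm above the panel when out, 10 mm when latched. Arrows show the way to twist.
- stop_lobe (a point): outermost point of one of the three lobes of the mushroom's head (120 degrees apart), halfway up its edge, 34 mm from the axis; turns with the head. The lobes are 34 mm wide at the rim, their upright edge reaches from the head's underside to 12 mm above it. The flutes between them are 34 mm wide at the rim, their bottom 21 mm from the axis, 60 degrees from the lobes' middles.
- stop_button (a joint): how far the mushroom is pushed in, m: 0 out, stop at 0.009. A spring pushes it out (6 N at the start, 12 N at 6 mm, 14.5 N at the stop). Pushed in 7 mm or more, an internal catch snaps in and holds it at about 0.006 when let go; it springs out to 0 when the head is then twisted far enough. Pushed less, it just springs back.
- stop_twist (a joint): how far the mushroom's head is turned, rad: 0 at rest, growing clockwise seen from above, stop at 0.95. A light spring turns it back to 0 when let go. With the button latched in, the catch is released at about 0.6 rad; turning takes up to 0.1 N m. It does not turn anticlockwise from 0.
- start_top (a point): centre of the face of the start button, a flat round push button 21 mm across in a 29 mm steel bezel, its face 6 mm above the panel: not to be pressed
- start_button (a joint): how far the start button is pushed in, m: 0 out, stop at 0.005
- glue_bottle: white plastic glue bottle standing on the bench, 42 mm across and 105 mm high, loose; origin at the centre of its foot
- pebble: flat round grey pebble used as a weight, 66 mm across and 27 mm thick, loose; origin at the centre of its underside
- g_clamp: small steel G-clamp lying flat on the bench, about 85 by 45 mm and 12 mm high, loose; origin near its middle, on the bench
- dinghy: small wooden model dinghy standing upright behind the box, 200 mm long (its x, bow to +x), 74 mm wide, 42 mm high, loose; origin under its middle, on the bench
Mind the look-alikes: they are no part of the job. Of the things like the station, leave any that is orange; of the rest the larger one is meant. What is shaped like the glue_bottle but blue is not meant.

How it is judged:
By the outcome, as a careful person would: the job done as asked, in the order asked, and still so for the second after the job is handed in, with the robot touching nothing.
It also fails if it takes over 42 s, if anything falls off the work surface, if the arm or the gripper's body presses on something with over 40 N, if the wrist force passes 120 N, or if a joint passes its speed limit or range.

## Working session

There is one attempt and no reset: what is moved stays moved. The work goes in short steps, Python scripts to look and compute and a tool call to move; the robot and the scene stay as the last step left them, time stands still between calls to the robot, and variables do not carry over. Pictures are saved under pics/ and viewed, about 8 in all and at most 12, crops included, and the job is handed in when it is done.

Besides the shell and the picture viewer there is one more tool, called after "Emit:" by a JSON object that holds its "fn" and its "kwargs". jog_arm: Moves the arm, as the interface text tells. Its arguments: {"type":"object","properties":{"commands":{"type":"array","items":{"type":"object","properties":{"translation":{"type":"array","items":{"type":"number"}},"turn":{"type":"array","items":{"type":"number"}}}}},"claw":{"type":"number"},"grip_force":{"type":"number"}},"required":["commands"]}

```bash
mkdir -p pics; cat > h.py <<'E'
from cell import arm
import numpy as np, cv2
from scipy.spatial.transform import Rotation as R
def ray(info,px):
    f=210/np.tan(np.radians(info["vertical_fov"])/2)
    d=np.array([(px[0]-info["cx"])/f,-(px[1]-info["cy"])/f,-1.])
    return np.array(info["eye"]),np.array(info["rotation"]).reshape(3,3)@d
def atz(info,px,z):
    e,d=ray(info,px); return e+d*(z-e[2])/d[2]
E
python3 - <<'E'
from h import *
s=arm.observe(); print({k:np.round(v,3) for k,v in s.items()})
ims=[]
for c in("scene","top"):
    i=arm.camera_info(c); print(c,i)
    im=arm.get_image(c); cv2.imwrite(f"pics/{c}0.png",im)
    for q in("stop_top","start_top","stop_lobe","station"):
        for r in arm.landmark_of(c,q)[:6]:
            z={"stop_top":.091,"start_top":.061,"stop_lobe":.077,"station":0}[q]
            print(c,q,np.round(r["at"],1),round(r["confidence"],2),atz(i,r["at"],z).round(4))
E
```

```text
{'clock': np.float64(0.0), 'joints': array([-1.347,  0.435,  0.025,  1.574, -0.012,  1.134, -0.075]), 'dq': array([ 0.   ,  0.   ,  0.001, -0.   ,  0.   , -0.   , -0.   ]), 'joint_efforts': array([ 0.0000e+00, -6.6787e+01,  9.8500e-01, -3.1446e+01, -6.1000e-02,
        4.3000e-02,  0.0000e+00]), 'position': array([0.2  , 0.591, 0.226]), 'ee_rot': array([ 2.552e+00,  1.830e+00, -2.000e-03]), 'force': array([-0.355, -0.983, -0.324]), 'ft_torque': array([0.01 , 0.03 , 0.021]), 'width': np.float64(1.004)}
scene {'vertical_fov': 56.2681626451787, 'cx': 281.42496907653333, 'cy': 207.73289970139555, 'eye': array([1.18867669, 0.24443347, 0.85566122]), 'rotation': array([0.46885047, 0.66772277, 1.85803847])}Traceback (most recent call last):
  File "<stdin>", line 10, in <module>
  File "h.py", line 9, in atz
    e,d=ray(info,px); return e+d*(z-e[2])/d[2]
        ~~~^^^^^^^^^
  File "h.py", line 7, in ray
    return np.array(info["eye"]),np.array(info["rotation"]).reshape(3,3)@d
                                 ~~~~~~~~~~~~~~~~~~~~~~~~~~~~~~~~~~^^^^^
ValueError: cannot reshape array of size 3 into shape (3,3)
```

View pics/scene0.png

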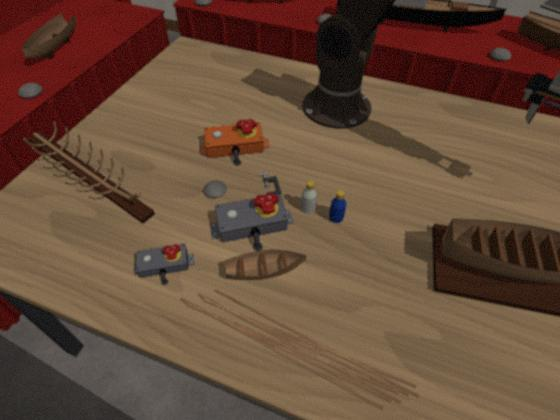

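The scene shows an orange box (235,138), a large grey box (252,216) and a small grey box (162,260). The large grey one is meant: it isn't orange, and it is the larger of the other two.

```bash
sed -i 's/np.array(info\["rotation"\]).reshape(3,3)@d/R.from_rotvec(info["rotation"]).apply(d)/' h.py
python3 - <<'E'
from h import *
for c in("scene","top"):
    i=arm.camera_info(c); print(c,i)
    im=arm.get_image(c); cv2.imwrite(f"pics/{c}0.png",im)
    for q in("stop_top","start_top","stop_lobe","station","glue_bottle"):
        for r in arm.landmark_of(c,q)[:9]:
            if r["confidence"]<.2: continue
            z={"stop_top":.091,"start_top":.061,"stop_lobe":.077}.get(q,0)
            print(c,q,np.round(r["at"],1),round(r["confidence"],2),atz(i,r["at"],z).round(4))
E
```

```text
scene {'vertical_fov': 56.2681626451787, 'cx': 281.42496907653333, 'cy': 207.73289970139555, 'eye': array([1.18867669, 0.24443347, 0.85566122]), 'rotation': array([0.46885047, 0.66772277, 1.85803847])}
scene stop_top [268.2 198. ] 0.8 [ 0.5723 -0.0262  0.091 ]
scene stop_top [232.3 216.5] 0.59 [ 0.6623 -0.0854  0.091 ]
scene stop_top [244.2 121.9] 0.48 [ 0.31   -0.2165  0.091 ]
scene start_top [148.6 259.3] 0.53 [ 0.8323 -0.2248  0.061 ]
scene start_top [232.5 214.4] 0.48 [ 0.6351 -0.1009  0.061 ]
scene start_top [216.  131.1] 0.36 [ 0.3509 -0.2971  0.061 ]
scene start_top [273.7 211. ] 0.3 [ 0.5846 -0.006   0.061 ]
scene stop_lobe [244.3 134.9] 0.75 [ 0.3514 -0.1979  0.077 ]
scene stop_lobe [270.4 210.4] 0.71 [ 0.5981 -0.0095  0.077 ]
scene stop_lobe [168.9 257.4] 0.51 [ 0.8176 -0.1746  0.077 ]
scene station [231.3 145.1] 0.83 [ 0.3314 -0.2593  0.    ]
scene station [250.9 225.6] 0.76 [ 0.6094 -0.0635  0.    ]
scene station [162.7 262.8] 0.72 [ 0.8006 -0.2219  0.    ]
scene glue_bottle [336.5 221.5] 0.89 [0.5082 0.1501 0.    ]
scene glue_bottle [306.5 208.2] 0.73 [0.4939 0.0574 0.  
[... 378 characters left out ...]
1 ]
top start_top [402.   89.5] 0.43 [ 0.8133 -0.2384  0.061 ]
top start_top [337.3 173.7] 0.4 [ 0.6356 -0.1088  0.061 ]
top start_top [424.5 311.9] 0.4 [ 0.3615 -0.2895  0.061 ]
top start_top [314.8 257.9] 0.24 [ 0.4634 -0.0668  0.061 ]
top stop_lobe [380.3 322.5] 0.98 [ 0.3421 -0.1969  0.077 ]
top stop_lobe [374.7  90. ] 0.66 [ 0.8052 -0.1784  0.077 ]
top stop_lobe [286.6 186. ] 0.63 [ 0.6062 -0.0058  0.077 ]
top station [386.5 103.6] 0.83 [ 0.8025 -0.2234  0.    ]
top station [311.4 194. ] 0.64 [ 0.5972 -0.0617  0.    ]
top station [393.6 315.4] 0.56 [ 0.3385 -0.2457  0.    ]
top glue_bottle [219.7 239.9] 0.78 [0.4913 0.1364 0.    ]
top glue_bottle [255.7 242.1] 0.7 [0.4886 0.0575 0.    ]
```

View pics/top0.png

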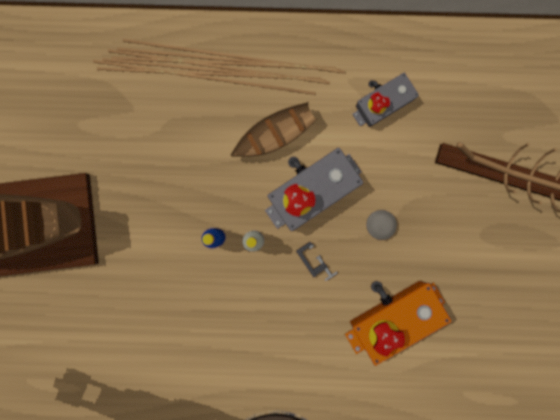

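Top view: large grey box centre at about (315,190), its mushroom at (298,201) and start button at (335,175). The orange box is at (400,322) and the small grey one at (387,101).

```bash
python3 - <<'E'
from h import *
a=cv2.imread("pics/top0.png");b=cv2.imread("pics/scene0.png")
A=cv2.resize(a[145:245,240:380],None,fx=5.6,fy=5.6,interpolation=cv2.INTER_CUBIC)
cv2.imwrite("pics/c1.png",A)
i=arm.camera_info("top")
for c,z in(("top",.085),("scene",.085)):
    im=a if c=="top" else b
    i=arm.camera_info(c)
    hsv=cv2.cvtColor(im,cv2.COLOR_BGR2HSV)
    m=((hsv[...,0]<8)|(hsv[...,0]>172))&(hsv[...,1]>170)&(hsv[...,2]>80)
    m=m.astype(np.uint8)
    n,l,st,ce=cv2.connectedComponentsWithStats(m)
    for k in range(1,n):
        if st[k,4]>100 and st[k,4]<2000: print(c,st[k],ce[k].round(1),atz(i,ce[k],z).round(4))
E
```

```text
top [371  93  19  19 200] [379. 102.] [ 0.7783 -0.1854  0.085 ]
top [285 185  30  31 501] [298.5 199.7] [ 0.5791 -0.0298  0.085 ]
top [374 323  31  33 591] [387.6 339.2] [ 0.3125 -0.2096  0.085 ]
scene [236 120  21  14 149] [246.6 125.8] [ 0.318 -0.205  0.085]
scene [254 193  24  20 252] [266.4 202.3] [ 0.5829 -0.0269  0.085 ]
scene [163 244  17  15 123] [171.  251.1] [ 0.8047 -0.1749  0.085 ]
```

View pics/c1.png

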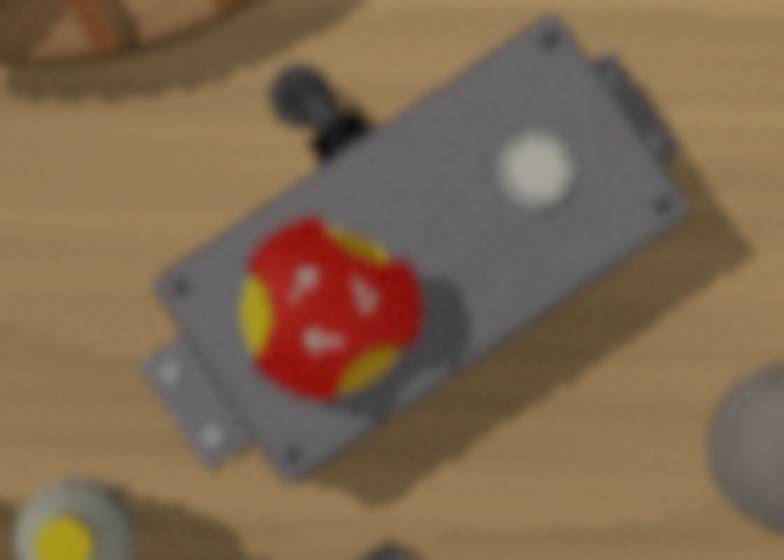

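The crop confirms the large grey box. Panel corners are at crop (160,282), (550,15), (688,207), (292,478). The flutes show yellow at left (255,315), upper right (362,245) and lower right (372,370).

```bash
python3 - <<'E'
from h import *
i=arm.camera_info("top")
P=lambda u,v,z: atz(i,(u/5.6+240-.4,v/5.6+145-.4),z)
c=[P(*q,.055) for q in((160,282),(550,15),(688,207),(292,478))]
print([np.linalg.norm(c[k]-c[(k+1)%4]).round(4) for k in range(4)])
ctr=np.mean(c,0); y=(c[0]+c[3]-c[1]-c[2]); y/=np.linalg.norm(y); x=np.array([y[1],-y[0],0])
ax=ctr+y*.043; print("ctr",ctr,"y",y,"x",x,"axis",ax, "start",ctr-.05*y, "start px",P(536,170,.061))
print("yaw deg",np.degrees(np.arctan2(x[1],x[0])))
for q in((255,315),(362,245),(372,370)):
    p=P(*q,.071)-ax; print("flute",np.degrees(np.arctan2(p[1],p[0])),np.linalg.norm(p[:2]))
for q in((290,240),(415,295),(305,390)):
    p=P(*q,.078)-ax; print("lobe",np.degrees(np.arctan2(p[1],p[0])),np.linalg.norm(p[:2]))
s=arm.observe(); print(R.from_rotvec(s["ee_rot"]).as_matrix().round(3))
# lobes by the red mask: fit angle
a=cv2.imread("pics/top0.png");hsv=cv2.cvtColor(a,cv2.COLOR_BGR2HSV)
m=((hsv[...,0]<8)|(hsv[...,0]>172))&(hsv[...,1]>170)&(hsv[...,2]>80)
m[:180]=0;m[220:]=0;m[:,:280]=0;m[:,320:]=0
v,u=np.nonzero(m)
Q=np.array([atz(i,(a_,b_),.08) for a_,b_ in zip(u,v)])
print("red centroid",Q.mean(0)); 
for o in(ax,Q.mean(0)):
    d=Q-o; th=np.arctan2(d[:,1],d[:,0]); r=np.hypot(d[:,0],d[:,1])
    print("lobe phase",np.degrees(np.angle((r**3*np.exp(3j*th)).sum()))/3, r.max())
E
```

```text
[np.float64(0.1741), np.float64(0.0869), np.float64(0.1761), np.float64(0.0865)]
ctr [ 0.60499474 -0.06472473  0.055     ] y [-0.58679281  0.80973712  0.        ] x [0.80973712 0.58679281 0.        ] axis [ 0.57976265 -0.02990603  0.055     ] start [ 0.63433438 -0.10521158  0.055     ] start px [ 0.63295527 -0.10479103  0.061     ]
yaw deg 35.92974479566147
flute 96.49979083248039 0.02636544546504249
flute -26.495615100638037 0.025947248809350627
flute -143.05622809843683 0.02702427930742317
lobe 31.46237194725139 0.027794840371705983
lobe -80.15982453635444 0.03088830999750809
lobe 165.1786824919379 0.030561837605382565
[[ 0.321  0.947 -0.   ]
 [ 0.947 -0.321  0.   ]
 [ 0.    -0.    -1.   ]]
red centroid [ 0.57937026 -0.0300598   0.08      ]
lobe phase 35.18849998538346 0.03225105619920918
lobe phase 35.2157194950659 0.03207220554033453
```

Emit:
{"fn": "jog_arm", "kwargs": {"commands": [{"translation":[-10,12,0],"turn":[0,0,-0.02]},{"translation":[-30,36,0],"turn":[0,0,-0.05]},{"translation":[-52,62,0],"turn":[0,0,-0.08]},{"translation":[-75,89,0],"turn":[0,0,-0.11]},{"translation":[-98,117,0],"turn":[0,0,-0.14]},{"translation":[-121,144,0],"turn":[0,0,-0.17]},{"translation":[-144,172,0],"turn":[0,0,-0.2]},{"translation":[-167,199,0],"turn":[0,0,-0.24]},{"translation":[-190,227,0],"turn":[0,0,-0.28]},{"translation":[-210,250,0],"turn":[0,0,-0.32]},{"translation":[-226,269,0],"turn":[0,0,-0.36]},{"translation":[-234,279,0],"turn":[0,0,-0.42]}], "claw": 1, "grip_force": 10}}

```text
clock: 1.7
position: [0.3915, 0.2773, 0.227]
ee_rot: [2.118, 2.319, 0.0]
force: [-0.7, -0.3, 0.2]
width: 0.178
```

Emit:
{"fn": "jog_arm", "kwargs": {"commands": [{"translation":[-14,7,0]},{"translation":[-40,20,0]},{"translation":[-72,35,0]},{"translation":[-105,52,0]},{"translation":[-138,68,0]},{"translation":[-171,84,0]},{"translation":[-204,100,0]},{"translation":[-237,117,0]},{"translation":[-268,132,0]},{"translation":[-295,145,0]},{"translation":[-313,154,0]},{"translation":[-323,159,0]}]}}

```text
schema error: expected keys translation, turn
```

```bash
python3 - <<'E'
from h import *
s=arm.observe(); i=arm.camera_info("wrist"); im=arm.get_image("wrist"); cv2.imwrite("pics/w1.png",im)
s=arm.observe(); i=arm.camera_info("wrist"); print(s["position"],s["ee_rot"],s["force"],s["width"],s["clock"]);print(i)
for q,z in(("stop_top",.091),("stop_lobe",.077),("start_top",.061),("station",0)):
    for r in arm.landmark_of("wrist",q)[:4]: print(q,np.round(r["at"],1),round(r["confidence"],2),atz(i,r["at"],z).round(4))
E
```

```text
[0.39245701 0.27620414 0.22704574] [2.11252446e+00 2.32280184e+00 8.83654366e-05] [ 1.10575084 -3.04024514 -0.0345794 ] 0.134909575078425 1.75
{'vertical_fov': 69.50834599231978, 'cx': 282.7630204035002, 'cy': 207.10037287207058, 'eye': array([0.31447275, 0.26982801, 0.38371462]), 'rotation': array([-0.22353227, -0.24460457,  1.6524734 ])}
```

View pics/w1.png

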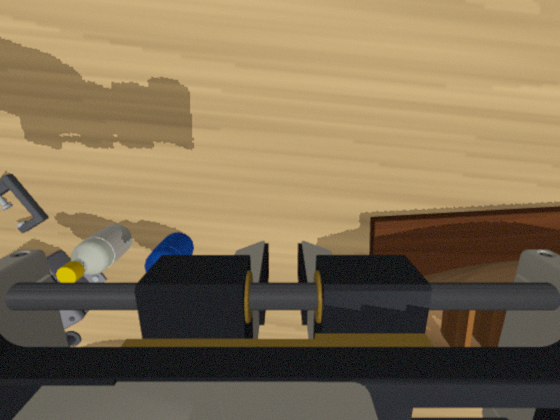

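The wrist view shows the fingers (285,270) closing and the bottles at left, with the button out of view. The move was refused because of the missing turn key, so I'm repeating it.

Emit:
{"fn": "jog_arm", "kwargs": {"commands": [{"translation":[-14,7,0],"turn":[0,0,0]},{"translation":[-40,20,0],"turn":[0,0,0]},{"translation":[-72,35,0],"turn":[0,0,0]},{"translation":[-105,52,0],"turn":[0,0,0]},{"translation":[-138,68,0],"turn":[0,0,0]},{"translation":[-171,84,0],"turn":[0,0,0]},{"translation":[-204,100,0],"turn":[0,0,0]},{"translation":[-237,117,0],"turn":[0,0,0]},{"translation":[-268,132,0],"turn":[0,0,0]},{"translation":[-295,145,0],"turn":[0,0,0]},{"translation":[-313,154,0],"turn":[0,0,0]},{"translation":[-323,159,0],"turn":[0,0,0]}]}}

```text
clock: 2.95
position: [0.5793, -0.0275, 0.2265]
ee_rot: [2.117, 2.32, -0.001]
force: [-0.7, -0.2, -0.5]
width: 0.003
```

```bash
python3 - <<'E'
from h import *
im=arm.get_image("wrist"); cv2.imwrite("pics/w2.png",im)
s=arm.observe(); i=arm.camera_info("wrist"); print(s["position"],s["ee_rot"],s["force"],s["width"],s["clock"]);print(i)
for q,z in(("stop_top",.091),("stop_lobe",.077),("start_top",.061),("station",0)):
    for r in arm.landmark_of("wrist",q)[:4]: print(q,np.round(r["at"],1),round(r["confidence"],2),atz(i,r["at"],z).round(4))
E
```

```text
[ 0.57961046 -0.02846788  0.22648126] [ 2.11794789e+00  2.31850822e+00 -1.09044173e-03] [ 1.39066512 -2.27618594 -0.09232561] 0.003966567077347957 3.0
{'vertical_fov': 69.50834599231978, 'cx': 282.7630204035002, 'cy': 207.10037287207058, 'eye': array([ 0.50174831, -0.03445149,  0.38322714]), 'rotation': array([-0.22342526, -0.24318438,  1.6482573 ])}
stop_top [278.1 196.7] 0.79 [ 0.5794 -0.0323  0.091 ]
stop_top [137.3 336.4] 0.78 [ 0.761  -0.1805  0.091 ]
stop_lobe [151.7 342.5] 0.81 [ 0.7809 -0.1703  0.077 ]
stop_lobe [296.8 219.2] 0.74 [ 0.6061 -0.0102  0.077 ]
start_top [207.3 230.8] 0.48 [ 0.6347 -0.109   0.061 ]
station [144.  320.8] 0.63 [ 0.8127 -0.2146 -0.    ]
station [252.2 193.7] 0.62 [ 0.6026 -0.0657  0.    ]
station [297.9 219.5] 0.34 [ 0.6327 -0.0025  0.    ]
```

View pics/w2.png

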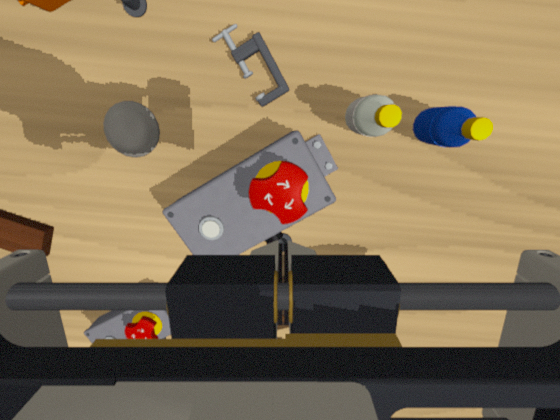

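The wrist view shows the mushroom at (280,192). All three cameras agree on an axis near (0.579, -0.030) with a lobe at about 36°. I'll go down to just above the dome.

Emit:
{"fn": "jog_arm", "kwargs": {"commands": [{"translation":[-1,0,8],"turn":[0,0,0]},{"translation":[-1,0,25],"turn":[0,0,0]},{"translation":[-1,0,45],"turn":[0,0,0]},{"translation":[-1,0,65],"turn":[0,0,0]},{"translation":[-1,0,85],"turn":[0,0,0]},{"translation":[-1,0,102],"turn":[0,0,0]},{"translation":[-1,0,115],"turn":[0,0,0]},{"translation":[-1,0,122],"turn":[0,0,0]},{"translation":[-1,0,125],"turn":[0,0,0]},{"translation":[-1,0,125],"turn":[0,0,0]},{"translation":[-1,0,125],"turn":[0,0,0]}]}}

```text
clock: 4.12
position: [0.5785, -0.0267, 0.1023]
ee_rot: [2.115, 2.323, 0.001]
force: [0.3, 0.5, -0.2]
width: 0.006
```

Emit:
{"fn": "jog_arm", "kwargs": {"commands": [{"translation":[0,0,2],"turn":[0,0,0]},{"translation":[0,0,4],"turn":[0,0,0]},{"translation":[0,0,6],"turn":[0,0,0]},{"translation":[0,0,8],"turn":[0,0,0]},{"translation":[0,0,10],"turn":[0,0,0]},{"translation":[0,0,11],"turn":[0,0,0]},{"translation":[0,0,12],"turn":[0,0,0]},{"translation":[0,0,12],"turn":[0,0,0]},{"translation":[0,0,12],"turn":[0,0,0]}]}}

```text
clock: 4.87
position: [0.5782, -0.0271, 0.09]
ee_rot: [-2.116, -2.322, -0.0]
force: [-2.3, 0.2, 4.6]
width: 0.008
```

Emit:
{"fn": "jog_arm", "kwargs": {"commands": [{"translation":[0,0,1.5],"turn":[0,0,0]},{"translation":[0,0,3],"turn":[0,0,0]},{"translation":[0,0,4.5],"turn":[0,0,0]},{"translation":[0,0,6],"turn":[0,0,0]},{"translation":[0,0,7],"turn":[0,0,0]},{"translation":[0,0,7.5],"turn":[0,0,0]},{"translation":[0,0,7.5],"turn":[0,0,0]},{"translation":[0,0,7.5],"turn":[0,0,0]}]}}

```text
clock: 5.53
position: [0.5783, -0.027, 0.0831]
ee_rot: [2.116, 2.322, 0.001]
force: [-3.2, 0.1, 12.1]
width: 0.003
```

Emit:
{"fn": "jog_arm", "kwargs": {"commands": [{"translation":[0,0,0.7],"turn":[0,0,0]},{"translation":[0,0,1.4],"turn":[0,0,0]},{"translation":[0,0,1.4],"turn":[0,0,0]},{"translation":[0,0,1.4],"turn":[0,0,0]}]}}

```text
clock: 5.87
position: [0.5783, -0.027, 0.0819]
ee_rot: [2.116, 2.322, 0.001]
force: [-3.9, -0.6, 13.3]
width: 0.005
```

Emit:
{"fn": "jog_arm", "kwargs": {"commands": [{"translation":[0,0,-1],"turn":[0,0,0]},{"translation":[0,0,-2],"turn":[0,0,0]},{"translation":[0,0,-3.5],"turn":[0,0,0]},{"translation":[0,0,-5],"turn":[0,0,0]},{"translation":[0,0,-5],"turn":[0,0,0]},{"translation":[0,0,-5],"turn":[0,0,0]}]}}

```text
clock: 6.37
position: [0.5782, -0.0271, 0.0857]
ee_rot: [-2.116, -2.322, 0.0]
force: [-0.2, -0.8, -0.2]
width: 0.007
```

No force at z = 0.0857, where the unlatched button would still be touching, so it seems to have latched. I'll lift clear, move out over the flute and look.

Emit:
{"fn": "jog_arm", "kwargs": {"commands": [{"translation":[0,0,-6],"turn":[0,0,0]},{"translation":[0,0,-14],"turn":[0,0,0]},{"translation":[12,0,-22],"turn":[0,0,0]},{"translation":[26,0,-25],"turn":[0,0,0]},{"translation":[38,0,-25],"turn":[0,0,0]},{"translation":[45,0,-25],"turn":[0,0,0]},{"translation":[47,0,-25],"turn":[0,0,0]},{"translation":[47,0,-25],"turn":[0,0,0]}]}}

```text
clock: 7.03
position: [0.5736, 0.0208, 0.1107]
ee_rot: [-2.113, -2.324, 0.0]
force: [0.9, -0.9, -0.5]
width: 0.006
```

```bash
python3 - <<'E'
from h import *
w=arm.get_image("wrist"); s=arm.get_image("scene"); o=arm.observe(); print(o["position"],o["ee_rot"],o["force"],o["clock"]); print(arm.camera_info("wrist"))
cv2.imwrite("pics/w3.png",w)
A=cv2.resize(w[140:340,180:380],(600,600),interpolation=cv2.INTER_CUBIC)
s0=cv2.imread("pics/scene0.png")
f=lambda im,x:cv2.resize(im[175:245,x:x+47],(200,300),interpolation=cv2.INTER_CUBIC)
cv2.imwrite("pics/c3.png",np.hstack([A,np.vstack([f(s0,245),f(s,245)])]))
for q in("stop_top","stop_lobe"):
  for r in arm.landmark_of("wrist",q)[:3]: print(q,r["at"],r["confidence"])
E
```

```text
[0.57369223 0.0192001  0.11066185] [ 2.11590082e+00  2.32205382e+00 -9.12325828e-04] [ 0.0354622  -0.08648444  0.81302541] 7.1333
{'vertical_fov': 69.50834599231978, 'cx': 282.7630204035002, 'cy': 207.10037287207058, 'eye': array([0.49597706, 0.01286338, 0.26747872]), 'rotation': array([-0.22181256, -0.24360949,  1.65061098])}
stop_top [204.6, 239.4] 0.58
```

View pics/c3.png

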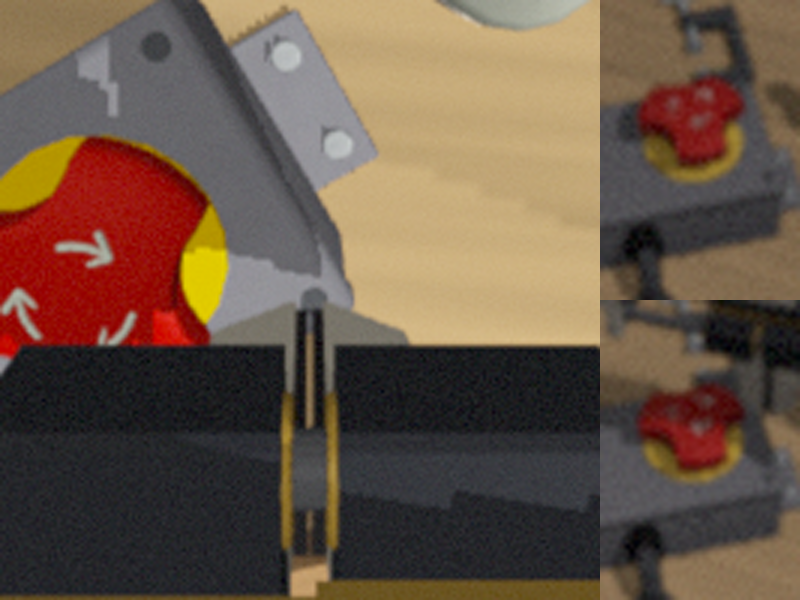

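The scene crops show the button visibly lower than before, so it's latched with the finger off. The arrows confirm clockwise. In the wrist crop the fingertips look bevelled, from about 6 mm wide at crop row 300 to about 38 mm at row 345, so I'll check that geometry.

```bash
python3 - <<'E'
from h import *
i=arm.camera_info("wrist"); o=arm.observe(); f=210/np.tan(np.radians(i["vertical_fov"])/2)
Rt=R.from_rotvec(o["ee_rot"]); Rc=R.from_rotvec(i["rotation"])
for y in(-9.5,0,9.5):
  for z in(0,-10,-20,-30):
    l=[]
    for x in(-19,0,19):
      p=Rt.apply(np.array([x,y,z])/1e3)+o["position"]; c=Rc.inv().apply(p-i["eye"])
      u=i["cx"]+f*c[0]/-c[2]; v=i["cy"]-f*c[1]/-c[2]; l.append(((u-180)*3,(v-140)*3))
    print(y,z,np.round(l).tolist())
E
```

```text
-9.5 0 [[202.0, 310.0], [303.0, 310.0], [405.0, 309.0]]
-9.5 -10 [[196.0, 332.0], [303.0, 332.0], [411.0, 332.0]]
-9.5 -20 [[188.0, 358.0], [303.0, 358.0], [417.0, 358.0]]
-9.5 -30 [[180.0, 387.0], [303.0, 387.0], [425.0, 387.0]]
0 0 [[204.0, 356.0], [304.0, 356.0], [403.0, 356.0]]
0 -10 [[197.0, 381.0], [303.0, 381.0], [409.0, 381.0]]
0 -20 [[191.0, 409.0], [303.0, 409.0], [415.0, 409.0]]
0 -30 [[183.0, 441.0], [303.0, 441.0], [423.0, 441.0]]
9.5 0 [[205.0, 400.0], [304.0, 400.0], [402.0, 400.0]]
9.5 -10 [[199.0, 428.0], [303.0, 428.0], [407.0, 428.0]]
9.5 -20 [[193.0, 458.0], [303.0, 458.0], [413.0, 458.0]]
9.5 -30 [[185.0, 493.0], [303.0, 493.0], [420.0, 493.0]]
```

Emit:
{"fn": "jog_arm", "kwargs": {"commands": [{"translation":[-3,0,2],"turn":[0,0,0]},{"translation":[-5,0.5,8],"turn":[0,0,0]},{"translation":[-5,0.5,16],"turn":[0,0,0]},{"translation":[-5,0.5,24],"turn":[0,0,0]},{"translation":[-5,0.5,31],"turn":[0,0,0]},{"translation":[-5,0.5,37],"turn":[0,0,0]},{"translation":[-5,0.5,42],"turn":[0,0,0]},{"translation":[-5,0.5,46],"turn":[0,0,0]},{"translation":[-5,0.5,48],"turn":[0,0,0]},{"translation":[-5,0.5,48.5],"turn":[0,0,0]},{"translation":[-5,0.5,48.5],"turn":[0,0,0]},{"translation":[-5,0.5,48.5],"turn":[0,0,0]}]}}

```text
clock: 8.23
position: [0.575, 0.0148, 0.0626]
ee_rot: [2.115, 2.322, 0.001]
force: [0.4, 0.5, -0.1]
width: 0.005
```

```bash
python3 - <<'E'
from h import *
s=arm.get_image("scene"); t=arm.get_image("top"); o=arm.observe(); print(o["position"],o["ee_rot"],o["force"],o["clock"])
f=lambda im,x,y:cv2.resize(im[y:y+60,x:x+80],(400,300),interpolation=cv2.INTER_CUBIC)
cv2.imwrite("pics/c4.png",np.hstack([f(s,230,165),f(t,260,170)]))
# sweep table: rotate about axis clockwise by a
p=o["position"]; c=np.array([.579,-.030,p[2]]); Rt=R.from_rotvec(o["ee_rot"])
for a in range(5,75,5):
    q=c+R.from_euler("z",-a,degrees=True).apply(p-c)
    print(a,(Rt.inv().apply(q-p)*1e3).round(1),round(np.radians(a),3))
E
```

```text
[0.57507449 0.01482724 0.06268277] [2.11533634e+00 2.32208618e+00 9.37945390e-04] [ 0.74066534 -0.02078502  0.11406332] 8.3333
5 [-0.2  3.9  0. ] 0.087
10 [-0.7  7.8  0. ] 0.175
15 [-1.6 11.6  0. ] 0.262
20 [-2.8 15.4  0. ] 0.349
25 [-4.3 19.   0. ] 0.436
30 [-6.2 22.5  0. ] 0.524
35 [-8.3 25.8  0. ] 0.611
40 [-10.7  28.9   0. ] 0.698
45 [-13.4  31.7   0. ] 0.785
50 [-16.3  34.4   0. ] 0.873
55 [-19.4  36.7   0. ] 0.96
60 [-22.7  38.8   0. ] 1.047
65 [-26.2  40.6   0. ] 1.134
70 [-29.9  42.1   0. ] 1.222
```

View pics/c4.png

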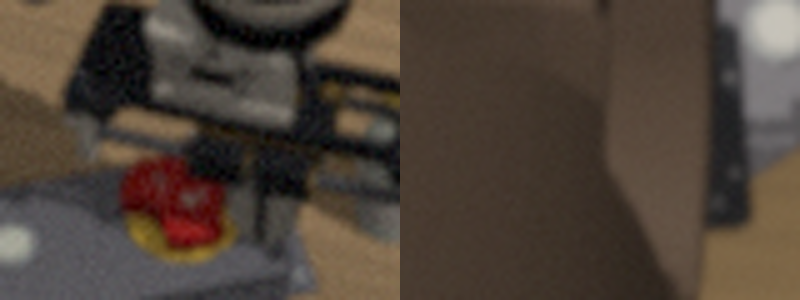

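The fingers sit beside the head in the flute, touching nothing. Now I'll sweep clockwise in stages.

Emit:
{"fn": "jog_arm", "kwargs": {"commands": [{"translation":[0,2,0],"turn":[0,0,0.04]},{"translation":[-0.2,3.9,0],"turn":[0,0,0.087]},{"translation":[-0.5,6,0],"turn":[0,0,0.13]},{"translation":[-0.7,7.8,0],"turn":[0,0,0.175]},{"translation":[-1.1,9.7,0],"turn":[0,0,0.22]},{"translation":[-1.6,11.6,0],"turn":[0,0,0.262]},{"translation":[-2.2,13.5,0],"turn":[0,0,0.305]},{"translation":[-2.8,15.4,0],"turn":[0,0,0.349]},{"translation":[-3.5,17.2,0],"turn":[0,0,0.39]},{"translation":[-4.3,19,0],"turn":[0,0,0.436]},{"translation":[-4.3,19,0],"turn":[0,0,0.436]}]}}

```text
clock: 9.25
position: [0.5934, 0.013, 0.0622]
ee_rot: [-2.568, -1.807, 0.001]
force: [-3.9, 2.0, 0.6]
width: 0.005
```

Emit:
{"fn": "jog_arm", "kwargs": {"commands": [{"translation":[0,2,0],"turn":[0,0,0.04]},{"translation":[-0.2,3.9,0],"turn":[0,0,0.087]},{"translation":[-0.5,6,0],"turn":[0,0,0.13]},{"translation":[-0.7,7.8,0],"turn":[0,0,0.175]},{"translation":[-1.1,9.7,0],"turn":[0,0,0.22]},{"translation":[-1.6,11.6,0],"turn":[0,0,0.262]},{"translation":[-1.6,11.6,0],"turn":[0,0,0.262]}]}}

```text
clock: 9.83
position: [0.6042, 0.0075, 0.0623]
ee_rot: [-2.782, -1.458, 0.0]
force: [-2.2, 2.9, 0.7]
width: 0.007
```

Emit:
{"fn": "jog_arm", "kwargs": {"commands": [{"translation":[0,2,0],"turn":[0,0,0.04]},{"translation":[-0.2,3.9,0],"turn":[0,0,0.087]},{"translation":[-0.5,6,0],"turn":[0,0,0.13]},{"translation":[-0.7,7.8,0],"turn":[0,0,0.175]},{"translation":[-0.7,7.8,0],"turn":[0,0,0.175]}]}}

```text
clock: 10.25
position: [0.6107, 0.0026, 0.0623]
ee_rot: [-2.898, -1.211, -0.001]
force: [0.5, 2.8, -0.9]
width: 0.004
```

```bash
python3 - <<'E'
from h import *
s=arm.get_image("scene"); w=arm.get_image("wrist"); o=arm.observe(); print(o["position"],o["ee_rot"],o["force"],o["clock"])
f=lambda im,x,y:cv2.resize(im[y:y+60,x:x+80],(400,300),interpolation=cv2.INTER_CUBIC)
cv2.imwrite("pics/c5.png",np.hstack([f(s,230,165),cv2.resize(w,(400,300))]))
E
```

```text
[0.61063826 0.00255773 0.06229053] [-2.89664099e+00 -1.21535336e+00 -7.44520281e-04] [ 0.02280722  4.53581025 -1.38900508] 10.35
```

View pics/c5.png

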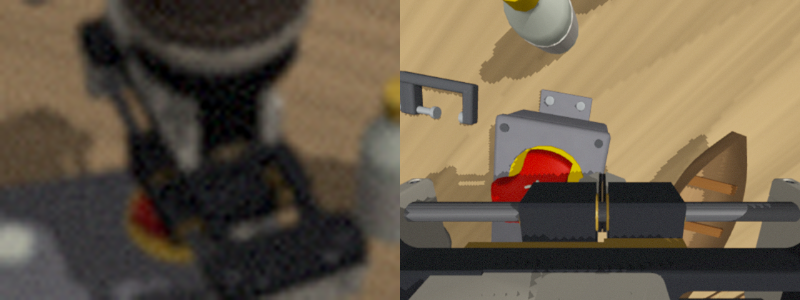

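Emit:
{"fn": "jog_arm", "kwargs": {"commands": [{"translation":[0,2,0],"turn":[0,0,0.04]},{"translation":[-0.2,3.9,0],"turn":[0,0,0.087]},{"translation":[-0.5,6,0],"turn":[0,0,0.13]},{"translation":[-0.7,7,0],"turn":[0,0,0.155]},{"translation":[-0.7,7,0],"turn":[0,0,0.155]},{"translation":[-0.7,7,0],"turn":[0,0,0.155]}]}}

```text
clock: 10.85
position: [0.6153, -0.0032, 0.0624]
ee_rot: [2.983, 0.986, 0.001]
force: [1.7, 4.4, -2.8]
width: 0.006
```

```bash
python3 - <<'E'
from h import *
w=arm.get_image("wrist"); o=arm.observe(); print(o["position"],o["ee_rot"],o["force"],o["ft_torque"],o["clock"])
cv2.imwrite("pics/w6.png",w)
i=arm.camera_info("wrist")
for q in("stop_top","stop_lobe"):
  for r in arm.landmark_of("wrist",q)[:3]: print(q,r["at"],r["confidence"],atz(i,r["at"],.091 if q=="stop_top" else .077))
E
```

```text
[ 0.61526857 -0.00321474  0.062404  ] [2.98299513e+00 9.85565586e-01 1.01436902e-03] [ 2.41943508  3.52028334 -3.08971312] [ 0.88897317 -0.37223786  0.01679489] 10.9
stop_lobe [53.1, 170.9] 0.16 [ 0.49643204 -0.02429521  0.077     ]
```

The force has turned mostly radial, so I'll back out outwards, lift and look.

Emit:
{"fn": "jog_arm", "kwargs": {"commands": [{"translation":[5,-1,0],"turn":[0,0,0]},{"translation":[12,-2,0],"turn":[0,0,0]},{"translation":[20,-2,0],"turn":[0,0,0]},{"translation":[27,-2,-3],"turn":[0,0,0]},{"translation":[30,-2,-12],"turn":[0,0,0]},{"translation":[30,-2,-25],"turn":[0,0,0]},{"translation":[30,-2,-40],"turn":[0,0,0]},{"translation":[30,-2,-55],"turn":[0,0,0]},{"translation":[30,-2,-70],"turn":[0,0,0]},{"translation":[30,-2,-80],"turn":[0,0,0]},{"translation":[30,-2,-85],"turn":[0,0,0]},{"translation":[30,-2,-85],"turn":[0,0,0]}]}}

```text
clock: 12.0
position: [0.6387, 0.0156, 0.1491]
ee_rot: [2.984, 0.982, 0.004]
force: [0.2, 0.6, 0.6]
width: 0.005
```

```bash
python3 - <<'E'
from h import *
s=arm.get_image("scene"); w=arm.get_image("wrist"); o=arm.observe(); print(o["position"],o["ee_rot"],o["force"],o["clock"])
s0=cv2.imread("pics/scene0.png")
f=lambda im:cv2.resize(im[175:235,240:300],(300,300),interpolation=cv2.INTER_CUBIC)
cv2.imwrite("pics/c7.png",np.hstack([np.vstack([f(s0),f(s)]),cv2.resize(w[100:310,130:305],(500,600))]))
E
```

```text
[0.63771063 0.01588468 0.14717955] [-2.98393899e+00 -9.82184237e-01  2.17561457e-04] [ 0.42823202 -0.05303167 -0.7500345 ] 12.1
```

View pics/c7.png

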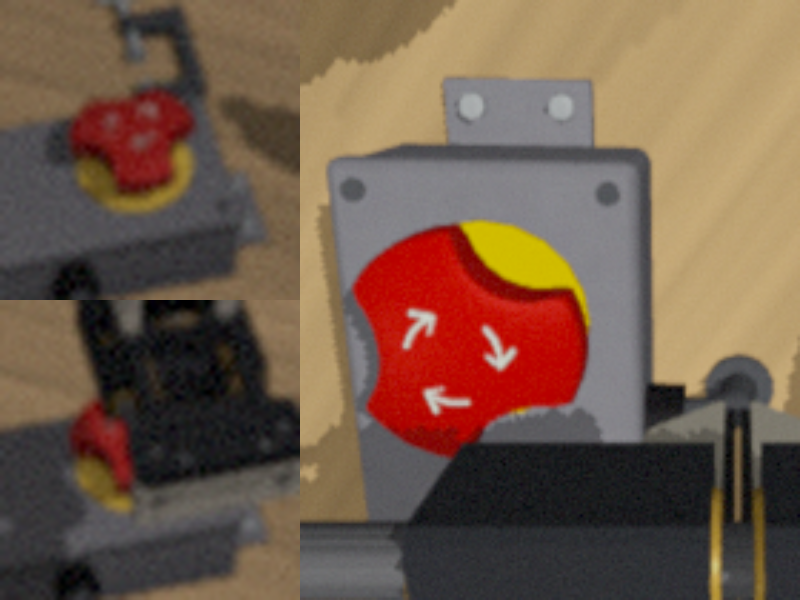

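The head is back at zero twist. Whether it has risen isn't clear because the gripper hides part of it, so I'll clear the view and compare with the first picture.

Emit:
{"fn": "jog_arm", "kwargs": {"commands": [{"translation":[2,-8,-10],"turn":[0,0,0]},{"translation":[6,-28,-25],"turn":[0,0,0]},{"translation":[10,-50,-40],"turn":[0,0,0]},{"translation":[14,-75,-50],"turn":[0,0,0]},{"translation":[18,-100,-60],"turn":[0,0,0]},{"translation":[22,-125,-65],"turn":[0,0,0]},{"translation":[26,-150,-70],"turn":[0,0,0]},{"translation":[30,-175,-75],"turn":[0,0,0]},{"translation":[34,-197,-80],"turn":[0,0,0]},{"translation":[38,-212,-80],"turn":[0,0,0]},{"translation":[39,-220,-80],"turn":[0,0,0]},{"translation":[39,-220,-80],"turn":[0,0,0]}]}}

```text
clock: 13.1
position: [0.5372, 0.2184, 0.227]
ee_rot: [-2.982, -0.987, 0.002]
force: [-0.1, 0.3, -0.2]
width: 0.009
```

```bash
python3 - <<'E'
from h import *
s=arm.get_image("scene"); cv2.imwrite("pics/scene8.png",s); o=arm.observe(); print(o["position"],o["force"],o["clock"])
s0=cv2.imread("pics/scene0.png")
for im in(s0,s):
    hsv=cv2.cvtColor(im,cv2.COLOR_BGR2HSV)
    m=(((hsv[...,0]<8)|(hsv[...,0]>172))&(hsv[...,1]>150)&(hsv[...,2]>60))[180:240,235:305]
    y=((hsv[...,0]>20)&(hsv[...,0]<34)&(hsv[...,1]>150)&(hsv[...,2]>70))[180:240,235:305]
    v,u=np.nonzero(m); print("red",m.sum(),u.mean()+235,v.mean()+180,v.min()+180,v.max()+180,"yellow",y.sum(), np.nonzero(y)[0].mean()+180)
for q in("glue_bottle","pebble","g_clamp","dinghy"): print(q,[(np.round(r["at"],1),round(r["confidence"],2)) for r in arm.landmark_of("scene",q)[:3]])
f=lambda im:cv2.resize(im[165:275,200:330],(390,330),interpolation=cv2.INTER_CUBIC)
cv2.imwrite("pics/c8.png",np.hstack([f(s0),f(s)]))
E
```

```text
[0.53802601 0.21651754 0.22708804] [-0.50250261 -0.97686069 -0.33401839] 13.15
red 298 266.0268456375839 201.90604026845637 193 212 yellow 80 211.8625
red 300 266.03 201.91 193 212 yellow 79 211.73417721518987
glue_bottle [(array([305.9, 208.3]), 0.61), (array([336. , 217.4]), 0.58)]
pebble [(array([215. , 192.2]), 0.55)]
g_clamp [(array([269.4, 186.4]), 0.6)]
dinghy [(array([263.5, 269.3]), 0.82), (array([253.1, 221.5]), 0.22)]
```

View pics/c8.png

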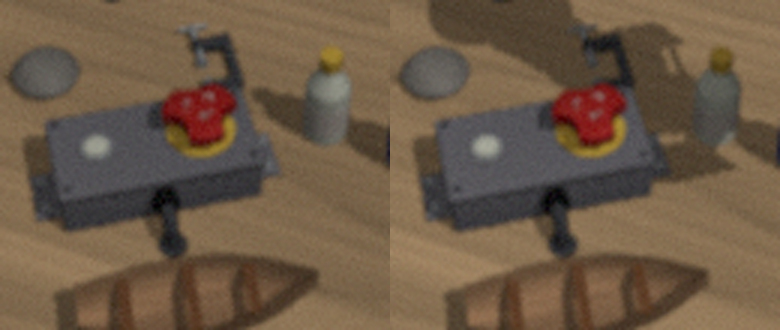

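The before and after pictures match: the red centroid is at (266.0, 201.9) in both, so the button is fully out and untwisted, and the things around the box haven't moved. Handing in.

```bash
python3 -c "
from cell import arm
print(arm.sign_off())"
```

```text
the job is handed in; nothing more can be done
None
```

The emergency stop's latch was tested on the large grey box, and the job was handed in at about 13 s with the arm well clear.

- **Latching:** I pushed the mushroom in with the shut fingertips at about 13 N. With the finger off it, the scene picture showed the head sitting lower. The tool also felt no force at a height where an unlatched button would still have touched it.
- **Release:** I pushed one lobe clockwise with the fingertips in a flute, at about 3–5 N, then backed out. The button sprang out and the head turned back to rest. I did not see the moment of release.
- **Last checks:** In the scene camera the red head's centroid was at the same place before and after, (266.0, 201.9). The start button was never approached, and the pebble, clamp, dinghy and glue bottle look unmoved.
- **Failed or odd:**
  - One move was refused for a missing turn entry and repeated.
  - Late in the sweep the force turned mostly radial, so the finger was probably sliding along the lobe.
  - The networks' final look put the blue bottle 4 pixels from its earlier place. I took this as network scatter, since the arm never came near it, but I did not check it in a picture.

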